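# Lift the tote tray out of the tool box and hold it level

## Task

A work lamp has been left standing in one end of the open tool box's lift-out tray, where its weight would make the tray hang crooked: lift the lamp out by its handle and stand it gently on a free spot of the bench close beside the box. Then lift the tray by its handle straight up out of the box, with the nuts and socket in it, and hold it level and still over the box, its underside about a hand's breadth (80 to 100 mm) above the box's rim, so that I can reach in under it; finish while still holding it there. Keep everything in the tray and leave the other things on the bench where they are.

Things in the scene. Friction and masses are not known exactly. Their poses are not given: they have to be found in the camera images.
- box: Open green sheet-steel tool box, fixed, 190 (x) x 360 (y) x 125 mm high, walls 6 mm. Origin: centre of its underside, z up, y along its length, latches at -x, hinges at +x. Rim 125 mm above the origin. The lid is thrown back and slopes from the rim at +x down to the bench, to 270 mm from the origin. Ledges at both ends inside, 75 mm up, carry the tray.
- tray: Loose bare-steel lift-out tray on the box's ledges, 0.4 to 0.55 kg, 168 (x) x 336 (y) mm, walls 45 mm high, 4 mm thick, floor 4 mm. Origin: centre of its underside, z up, y along its length. About 5 mm play in the box all round, its rim 5 mm below the box's. Dividers at y = +60 and -60 mm make a middle and two end compartments; its handle stands over the middle.
- tray_grip (a point): Middle of the tray's handle grip, 100 mm above the tray's origin: a straight black bar along the tray's y, 20 mm wide (x), 16 mm high, 122 mm long, carried by a 3 mm strap (22 mm wide in x) at either end, free below. Grip it across, fingers closing along the tray's x.
- lamp: Loose cordless work lamp (lantern), upright in one of the tray's end compartments at the start (either end), 0.25 to 0.5 kg: round black base 72 mm across, white diffuser, black cap 72 mm across with top 102 mm above the origin, arch handle above; 143 mm high in all. Origin: centre of its underside, z up; it stands on the tray's floor, 4 mm above the tray's origin.
- lamp_grip (a point): Middle of the lamp's handle bar, 136 mm above the lamp's origin on its axis: a straight bar along the lamp's y, 16 mm wide (x), 14 mm high, 56 mm free between its two legs, 27 mm free below it. Grip it across, fingers closing along the lamp's x.
- nut_a: Large loose steel hexagon nut, 30 mm across flats, 14 mm high, lying in the middle compartment of the tray; origin at the centre of its underside.
- nut_b: A second nut of the same size, also in the middle compartment.
- socket: Steel wrench socket standing in the other end compartment from the lamp, 30 mm across, 34 mm high; origin at the centre of its underside.
- tin: Bystander: closed paint tin, 104 mm across, 118 mm high, wire bail folded down (reaching 70 mm from the axis); origin at the centre of its underside.
- plane: Bystander: small block plane, 150 mm long (x), 48 mm wide, 62 mm high; origin at the centre of its underside.
- tape: Bystander: tape measure, 80 x 40 x 64 mm high; origin at the centre of its underside.
- screwdriver: Bystander: screwdriver lying along its x, 200 mm long, about 30 mm thick; origin under its middle.
- glue: Bystander: glue bottle, 60 mm across, 170 mm high; origin at the centre of its underside.
Not all that is in view belongs to the job. What is shaped like the lamp but purple or turquoise is not meant.

How it is judged:
On the way, in this order (a step that is already met when the one before it is completed fails the run):
1. the lamp stands upright, let go, on the bench close beside the box, and the tray still lies in the box (height (world z) of lamp below 0.006 m and angle between lamp's own z axis and vertical below 0.1 rad and horizontal distance between lamp and box below 0.45 m and contact force between lamp and the arm below 0.1 N and contact force between lamp and the fingers below 0.1 N and contact force between lamp and box below 0.1 N and linear speed of lamp below 0.02 m/s and z of tray in the frame of box below 0.09 m), for 0.2 s.
2. the tray is held level and still over the box, clear of its rim (z of tray in the frame of box above 0.185 m and horizontal distance between tray and box below 0.1 m and angle between tray's own z axis and vertical below 0.09 rad and linear speed of tray below 0.02 m/s and angular speed of tray below 0.1 rad/s and contact force between tray and the fingers above 2 N and contact force between tray and box below 0.1 N), for 1 s.
At the end, for the whole second after the job is handed in: Gripper holds the tray over the box (within 100 mm), underside 60 mm or more above the rim, tilt under 0.09 rad, still, off the box, nuts and socket in it. Lamp upright, let go, on the bench, off the box, within 450 mm of its middle. Bystanders moved under 30 mm (all of step 2 and height (world z) of lamp below 0.006 m and angle between lamp's own z axis and vertical below 0.1 rad and horizontal distance between lamp and box below 0.45 m and contact force between lamp and the arm below 0.1 N and contact force between lamp and the fingers below 0.1 N and contact force between lamp and box below 0.1 N and linear speed of lamp below 0.02 m/s and x of nut_a in the frame of tray between -0.084 and 0.084 m and y of nut_a in the frame of tray between -0.168 and 0.168 m and z of nut_a in the frame of tray between -0.005 and 0.045 m and x of nut_b in the frame of tray between -0.084 and 0.084 m and y of nut_b in the frame of tray between -0.168 and 0.168 m and z of nut_b in the frame of tray between -0.005 and 0.045 m and x of socket in the frame of tray between -0.084 and 0.084 m and y of socket in the frame of tray between -0.168 and 0.168 m and z of socket in the frame of tray between -0.005 and 0.045 m and distance of each of tin, plane, tape, screwdriver, glue from where it was at the start of the episode below 0.03 m); the arm keeps its last pose, push and grip.
It fails at once if the lamp is tipped over (more than 0.5 rad) (angle between lamp's own z axis and vertical above 0.5 rad).
It fails at once if the lamp is dropped: let go in the air and falling (faster than 0.45 m/s, from about 10 mm up) (linear speed of lamp above 0.45 m/s and contact force between lamp and the fingers below 0.1 N and contact force between lamp and the arm below 0.1 N).
It fails at once if the tray is tipped (more than 0.3 rad) (angle between tray's own z axis and vertical above 0.3 rad).
It fails at once if a nut or the socket leaves the tray (not (x of nut_a in the frame of tray between -0.084 and 0.084 m and y of nut_a in the frame of tray between -0.168 and 0.168 m and z of nut_a in the frame of tray between -0.005 and 0.045 m) or not (x of nut_b in the frame of tray between -0.084 and 0.084 m and y of nut_b in the frame of tray between -0.168 and 0.168 m and z of nut_b in the frame of tray between -0.005 and 0.045 m) or not (x of socket in the frame of tray between -0.084 and 0.084 m and y of socket in the frame of tray between -0.168 and 0.168 m and z of socket in the frame of tray between -0.005 and 0.045 m)).
It fails at once if another thing on the bench is pushed more than 30 mm (distance of any of tin, plane, tape, screwdriver, glue from where it was at the start of the episode above 0.03 m).
It also fails if it takes over 56 s, if anything falls off the work surface, if the arm or the gripper's body presses on something with over 40 N, if the wrist force passes 120 N, or if a joint passes its speed limit or range.

## Robot

A 7-joint arm with a two-finger parallel gripper is mounted at the origin on the work surface. World frame = base frame: x ahead of the robot, y to its left, z up, the work surface at z = 0. Lengths are in m, angles in rad, forces in N, time in s.
With the tool pointing down it reaches from about 0.4 to 0.875 m from the base axis. Payload 19.3 kg.
Tool frame: the origin (TCP) lies on the centre line of the jaws, within the pads' length; the fingertips stand 14 mm ahead of it and the grasp point (between the pads) lies 5 mm behind it; x points along the fingers, y is the direction in which the jaws open and shut, and the axes are right-handed (so a half turn about x gives the same grasp; the last joint's range is limited). The gripper opens to 85 mm and grips with 20 to 120 N. Pads are 22 mm wide; open, the fingers measure 114 mm over their backs; the gripper's body (76 mm by 85 mm) begins 54 mm behind the grasp point. The pads swing forward as they close: fully open they stand 13 mm farther back than shut.
Start: joints at [-1.381, 0.521, -0.036, 1.599, 0.021, 1.021, -0.113], TCP at [0.161, 0.604, 0.245] pointing down, gripper open.
Joint ranges: [-2.91, 2.91], [-0.3, 2.13], [-1.5, 1.42], [0.17, 2.43], [-1.26, 4.41], [0.16, 1.93], [-2.52, 2.52]. Speed limits (rad/s): [1.89, 1.89, 2.39, 2.39, 3.01, 3.01, 3.01].

## Interface

Orientations are given as [roll, pitch, yaw] about the fixed x, y, z axes, in that order (R = Rz(yaw) Ry(pitch) Rx(roll)).
In Python, from workcell import monitor, optics, bot gives the robot as it stands.
- The arm moves only by the tool arm_command, never from a script. Its arguments are lists of equal length, an entry for each row: "delta_pos": the shift along the tool's x, y, z as a fraction of full scale, a list of three; "rotation": the turn, a rotation vector about the tool's x, y, z as a fraction of full scale, a list of three. In form: {"delta_pos": [[dx, dy, dz], ...], "rotation": [[wx, wy, wz], ...]}. A call has 1 to 10 rows; each row shifts and turns the pose as measured when the row begins, along the tool's axes as they then stand; what a row does not reach is not made up. Full scale, the value 1, is 30 mm for a shift and 6 degrees for a turn. A row lasts 1/10 s, in which the tool goes at most 50 mm and 8.59 degrees, less where a joint would pass 70% of its speed; a pose out of reach is approached as far as the arm can. A call with a number of a shift or a turn outside -1 to 1 is refused whole. A call with a gripper value outside its range is refused whole. "gripper" is the closure, from -1 (fully open) to 1 (shut), so that 0 is half open, set as the call begins (left out, the last holds). The fingers move at their own pace and stop on an object; "grip_force" is the grip in N (left out, the last holds). Time passes only in rows, so rows that do not move let the fingers close. It gives the time, the measured TCP pose, the force and the opening at its end, in the units of the state.
- monitor.observe(): the state, without advancing time (a new reading comes with each control period).
- optics.grab_frame(name): name is "side" or "top"; returns the picture (384x512x3 uint8, red, green, blue); there is no depth.
- optics.camera_params(name): a dict with "fx", "fy", "cx", "cy" (pixels), "origin" and "rotation" of the camera in the world. Camera axes: x right, y down, z forward; pixel columns grow to the right and rows downward; lengths in m; the calibration is good to about 2 mm. A picture is of the moment at which its call begins. camera_params takes no time and is no camera call.
- bot.job_done(): hands the job in, once; it reports no verdict.
The state is a dict: "clock": time; "qpos": joint angles; "qd": joint speeds; "joint_efforts": joint torques, N m; "position": TCP position; "tool_rot": TCP orientation; "force": force on the tool from outside, world axes, zero at the start; "moment": the same for the moment, N m; "grip_width": finger opening in m.
Only numpy, scipy, OpenCV 4.12 (cv2) and the standard library are available. Lean on these libraries where they do the work, as an engineer would, in place of code of your own. Each camera call takes 0.05 s, during which the arm holds its last target. There are 200 camera calls.

## Working session

There is one attempt and no reset: what is moved stays moved. The work goes in short steps, Python scripts to look and compute and a tool call to move; the robot and the scene stay as the last step left them, time stands still between calls to the robot, and variables do not carry over. Pictures are saved under pics/ and viewed, about 8 in all and at most 12, crops included, and the job is handed in when it is done.

Besides the shell and the picture viewer there is one more tool, called after ">>>" as name(argument=value, ...) on one line, values as JSON. arm_command: Moves the arm, as the interface text tells. Its arguments: {"type":"object","properties":{"delta_pos":{"type":"array","items":{"type":"array","items":{"type":"number"}}},"rotation":{"type":"array","items":{"type":"array","items":{"type":"number"}}},"gripper":{"type":"number"},"grip_force":{"type":"number"}},"required":["delta_pos","rotation"]}

```bash
mkdir -p pics
python3 - <<'E'
from workcell import monitor, optics
import cv2
s=monitor.observe(); print({k:s[k] for k in('clock','position','tool_rot','grip_width','force')})
for n in('top','side'):
    cv2.imwrite(f'pics/{n}0.png',cv2.resize(optics.grab_frame(n)[:,:,::-1],(800,600),interpolation=cv2.INTER_CUBIC))
    print(n,optics.camera_params(n))
E
```

```text
{'clock': 0.0, 'position': array([0.16049817, 0.60371806, 0.24473167]), 'tool_rot': array([-1.51509142,  1.56968518, -1.77490146]), 'grip_width': 0.0851309076456586, 'force': array([-0.67204542, -1.19152148,  0.57297078])}
top {'fx': 395.0004043636288, 'fy': 395.0004043636288, 'cx': 252.44006082335912, 'cy': 193.43809515909174, 'origin': array([ 0.21999607, -0.03269489,  1.49701606]), 'rotation': array([-2.92951146e+00, -2.29037361e-03, -1.46707504e+00])}
side {'fx': 380.4050664368257, 'fy': 380.4050664368257, 'cx': 257.9052635938589, 'cy': 187.9594690059478, 'origin': array([ 0.13478308, -0.83707497,  0.98617344]), 'rotation': array([-2.32372299e+00,  1.74753056e-03, -4.13880412e-01])}
```

View pics/top0.png

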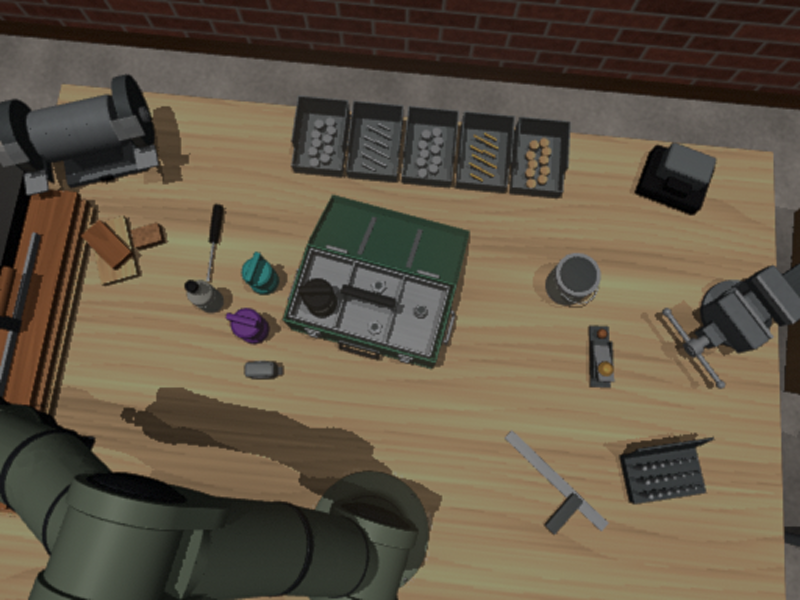

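View pics/side0.png

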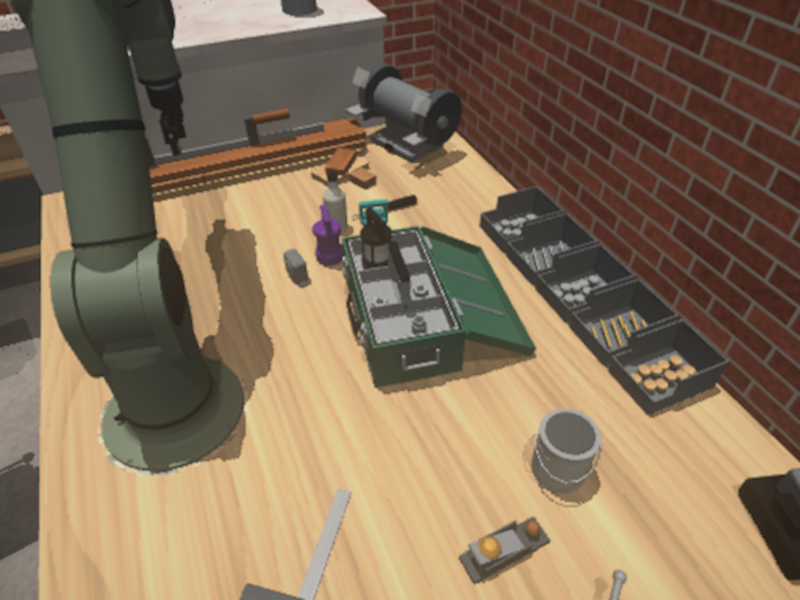

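The top view shows the box around (375,295), with the lamp in its +y (left) end at (318,297) and the tray grip at (370,296). The right side of the box, at about (490,330), is free bench. The side view agrees. I'll zoom in next for the exact bar positions.

```bash
cat > h.py <<'E'
from workcell import monitor, optics, bot
import numpy as np, cv2
from scipy.spatial.transform import Rotation as Ro
def cam(n):
    c=optics.camera_params(n); return c,Ro.from_euler('xyz',c['rotation']).as_matrix()
def ray(n,p,z):
    c,R=cam(n); d=R@[(p[0]-c['cx'])/c['fx'],(p[1]-c['cy'])/c['fy'],1]; o=c['origin']; return o+d*(z-o[2])/d[2]
def proj(n,P):
    c,R=cam(n); q=R.T@(np.asarray(P)-c['origin']); return np.array([c['fx']*q[0]/q[2]+c['cx'],c['fy']*q[1]/q[2]+c['cy']])
def tri(pt,ps):
    A=[];b=[]
    for n,p in(('top',pt),('side',ps)):
        c,R=cam(n); d=R@[(p[0]-c['cx'])/c['fx'],(p[1]-c['cy'])/c['fy'],1]; d/=np.linalg.norm(d); M=np.eye(3)-np.outer(d,d); A.append(M); b.append(M@c['origin'])
    return np.linalg.lstsq(np.vstack(A),np.hstack(b),rcond=None)[0]
def crop(n,x,y,w,h,k,f):
    im=optics.grab_frame(n)[:,:,::-1]; cv2.imwrite('pics/raw_'+f,im); cv2.imwrite('pics/'+f,cv2.resize(im[y:y+h,x:x+w],None,fx=k,fy=k,interpolation=cv2.INTER_CUBIC))
def un(x,y,k,u,v): return ((u+.5)/k-.5+x,(v+.5)/k-.5+y)
def state():
    s=monitor.observe(); R=Ro.from_euler('xyz',s['tool_rot']); print(s['clock'],s['position'].round(4),'w',s['grip_width'].__round__(4),'F',s['force'].round(1)); print(R.as_matrix().round(3)); print(s['qpos'].round(2)); return s,R
E
python3 - <<'E'
from h import *
crop('top',175,120,130,120,5,'t1.png'); crop('side',215,125,120,130,4.5,'s1.png'); s,R=state()
for n,q in(('glue',(199,290)),('tape',(262,370)),('purple',(248,325)),('plane',(600,355)),('tin',(577,275))): print(n,ray('top',un(0,0,1.5625,*q),.06).round(3))
E
```

```text
0.2 [0.1605 0.6038 0.2449] w 0.0852 F [ 0.2  0.7 -0.3]
[[-0.     0.257  0.966]
 [-0.001  0.966 -0.257]
 [-1.    -0.001  0.   ]]
[-1.38  0.52 -0.04  1.6   0.02  1.02 -0.11]
glue [0.51  0.465 0.06 ]
tape [0.336 0.286 0.06 ]
purple [0.438 0.335 0.06 ]
plane [ 0.453 -0.495  0.06 ]
tin [ 0.641 -0.433  0.06 ]
```

View pics/t1.png

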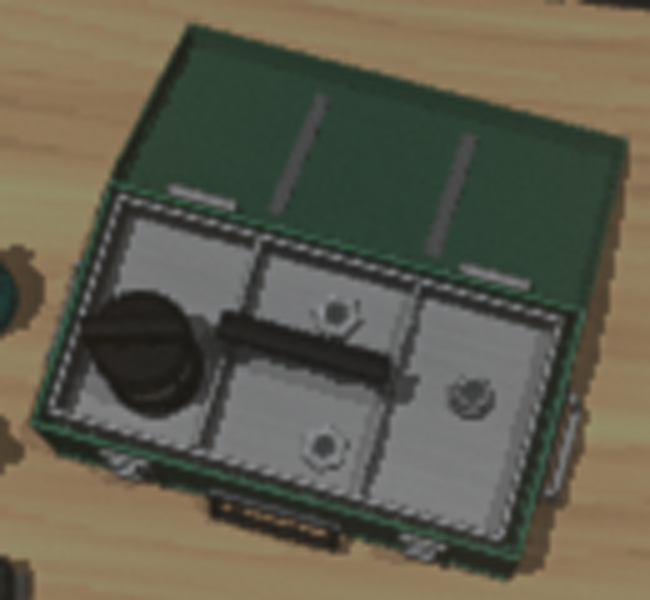

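View pics/s1.png

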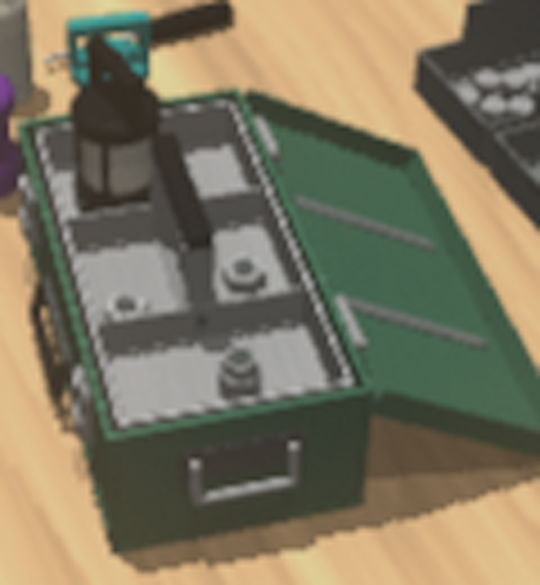

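The top crop has the rim corners at (115,185), (582,305), (517,553) and (37,422), the tray grip from (220,325) to (388,370), and the lamp bar from about (85,330) to (195,333). In the side crop the lamp bar runs from (92,38) to (138,90) and the tray grip from (163,140) to (200,240).

Run:
```python
from h import *
t=lambda u,v:un(175,120,5,u,v); s=lambda u,v:un(215,125,4.5,u,v)
c=[ray('top',t(*q),.125) for q in((115,185),(582,305),(517,553),(37,422))]
print('rim',np.round(c,3)[:,:2],'ctr',np.mean(c,0)); d=c[0]-c[1]; d2=c[3]-c[2]; print([np.linalg.norm(x) for x in(d,d2)],[np.arctan2(x[1],x[0])-np.pi/2 for x in (d,d2)])
g=[ray('top',t(*q),.183) for q in((220,325),(388,370))]; print('grip',np.round(g,3),np.mean(g,0),np.arctan2(*(g[0]-g[1])[1::-1])-np.pi/2, np.linalg.norm(g[0]-g[1]))
b=[ray('top',t(*q),.222) for q in((85,330),(195,333))]; print('lampbar',np.round(b,3),np.mean(b,0),np.arctan2(*(b[0]-b[1])[1::-1])-np.pi/2, np.linalg.norm(b[0]-b[1]))
bs=[ray('side',s(*q),.222) for q in((92,38),(138,90))]; print('side lampbar',np.round(bs,3),np.arctan2(*(bs[0]-bs[1])[1::-1])-np.pi/2)
gs=[ray('side',s(*q),.183) for q in((170,140),(200,240))]; print('side grip',np.round(gs,3),np.mean(gs,0))
# dark mask blob of lamp in crop 
im=cv2.imread('pics/raw_t1.png'); cv2.imwrite('pics/lamp.png',np.hstack([cv2.resize(np.clip(im[170:210,185:225].astype(float)*3,0,255).astype('uint8'),(400,400),interpolation=cv2.INTER_CUBIC),cv2.resize(np.clip(cv2.imread('pics/raw_s1.png')[125:175,225:275].astype(float)*2.5,0,255).astype('uint8'),(400,400),interpolation=cv2.INTER_CUBIC)]))
```

```text
rim [[ 0.629  0.207]
 [ 0.575 -0.138]
 [ 0.393 -0.107]
 [ 0.45   0.238]] ctr [0.51200998 0.0499586  0.125     ]
[np.float64(0.3484510853821019), np.float64(0.35027446818421065)] [np.float64(-0.15580550469875365), np.float64(-0.1640824136810135)]
grip [[ 0.52   0.112  0.183]
 [ 0.501 -0.006  0.183]] [0.51075108 0.0531124  0.183     ] -0.1632217029611036 0.11908884317143778
lampbar [[0.499 0.196 0.222]
 [0.504 0.123 0.222]] [0.50159455 0.15977417 0.222     ] 0.07626697917317005 0.07297956465531957
side lampbar [[0.501 0.197 0.222]
 [0.508 0.121 0.222]] 0.09269840800061657
side grip [[ 0.525  0.102  0.183]
 [ 0.5   -0.011  0.183]] [0.51284298 0.04584459 0.183     ]
```

View pics/lamp.png

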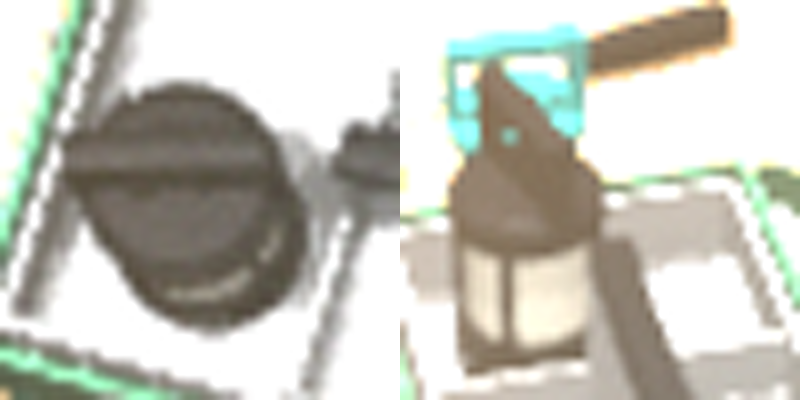

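The lamp bar is at about (0.503, 0.160) with yaw about +0.08, and both views agree. The box centre is at (0.511, 0.051) with yaw −0.16. The free spot for the lamp is off the −y end, near (0.468, −0.215). First I'll rise, then travel.

```bash
cat >> h.py <<'E'
def plan(tgt,yaw,n=None,p0=None,tilt=True):
    """rows (tool axes) to put TCP at tgt, tool x down, tool y at angle yaw"""
    s,R=state(); p=s['position']; y=[np.cos(yaw),np.sin(yaw),0]; x=[0,0,-1]
    G=Ro.from_matrix(np.array([x,y,np.cross(x,y)]).T); w=(R.inv()*G).as_rotvec(); d=np.asarray(tgt)-p
    n=n or int(np.ceil(max(np.linalg.norm(d)/.027,np.degrees(np.linalg.norm(w))/5.5,1)))
    r=w/n; print('n',n,'dist',np.linalg.norm(d).round(4))
    print([[float(v) for v in ((R*Ro.from_rotvec(r*i)).inv().apply(d/n)/.03).round(3)] for i in range(n)]); print((np.degrees(r)/6).round(3))
E
python3 -c "
from h import *
plan([.503,.160,.36],.085)"
```

```text
0.2 [0.1605 0.6038 0.2449] w 0.0852 F [ 0.2  0.7 -0.3]
[[-0.     0.257  0.966]
 [-0.001  0.966 -0.257]
 [-1.    -0.001  0.   ]]
[-1.38  0.52 -0.04  1.6   0.02  1.02 -0.11]
n 22 dist 0.5723
[[-0.174, -0.517, 0.674], [-0.174, -0.478, 0.702], [-0.174, -0.439, 0.728], [-0.174, -0.397, 0.751], [-0.174, -0.355, 0.772], [-0.174, -0.311, 0.79], [-0.174, -0.267, 0.806], [-0.174, -0.221, 0.82], [-0.174, -0.175, 0.831], [-0.174, -0.129, 0.84], [-0.174, -0.082, 0.845], [-0.174, -0.035, 0.849], [-0.174, 0.013, 0.849], [-0.174, 0.06, 0.847], [-0.174, 0.107, 0.843], [-0.174, 0.154, 0.835], [-0.174, 0.2, 0.825], [-0.174, 0.246, 0.813], [-0.174, 0.291, 0.798], [-0.174, 0.335, 0.781], [-0.174, 0.378, 0.761], [-0.174, 0.419, 0.739]]
[0.532 0.    0.   ]
```

>>> arm_command(delta_pos=[[-0.9,0,0],[-0.9,0,0],[-0.9,0,0],[-0.9,0,0],[0,0,0]], rotation=[[0,0,0],[0,0,0],[0,0,0],[0,0,0],[0,0,0]])

```text
clock: 0.7
position: [0.1604, 0.6031, 0.3553]
tool_rot: [-1.507, 1.566, -1.766]
force: [0.6, 0.6, 0.7]
grip_width: 0.0854
```

```bash
python3 -c "
from h import *
plan([.503,.160,.36],.085)"
```

```text
0.7 [0.1604 0.6031 0.3553] w 0.0854 F [0.6 0.6 0.7]
[[-0.001  0.257  0.966]
 [-0.004  0.966 -0.257]
 [-1.    -0.005  0.   ]]
[-1.39  0.43 -0.03  1.45  0.01  1.26 -0.11]
n 21 dist 0.5602
[[-0.005, -0.54, 0.706], [-0.005, -0.498, 0.737], [-0.005, -0.454, 0.764], [-0.005, -0.409, 0.79], [-0.006, -0.362, 0.812], [-0.006, -0.314, 0.832], [-0.006, -0.265, 0.849], [-0.006, -0.215, 0.863], [-0.006, -0.164, 0.874], [-0.006, -0.113, 0.882], [-0.007, -0.061, 0.887], [-0.007, -0.009, 0.889], [-0.007, 0.042, 0.888], [-0.007, 0.094, 0.884], [-0.007, 0.146, 0.877], [-0.007, 0.197, 0.867], [-0.007, 0.247, 0.854], [-0.007, 0.296, 0.838], [-0.007, 0.345, 0.82], [-0.007, 0.392, 0.798], [-0.007, 0.438, 0.774]]
[0.558 0.001 0.002]
```

>>> arm_command(delta_pos=[[0,-0.54,0.71],[0,-0.5,0.74],[0,-0.45,0.76],[0,-0.41,0.79],[0,-0.36,0.81],[0,-0.31,0.83],[0,-0.265,0.85],[0,-0.215,0.86],[0,-0.165,0.87],[0,-0.11,0.88]], rotation=[[0.56,0,0],[0.56,0,0],[0.56,0,0],[0.56,0,0],[0.56,0,0],[0.56,0,0],[0.56,0,0],[0.56,0,0],[0.56,0,0],[0.56,0,0]])

```text
clock: 1.7
position: [0.3255, 0.382, 0.3516]
tool_rot: [-1.163, 1.562, -2.031]
force: [1.1, -0.6, 0.1]
grip_width: 0.0854
```

```bash
python3 -c "
from h import *
plan([.503,.160,.36],.085)"
```

```text
1.7 [0.3255 0.382  0.3516] w 0.0854 F [ 1.1 -0.6  0.1]
[[-0.004  0.763  0.646]
 [-0.008  0.646 -0.763]
 [-1.    -0.008  0.004]]
[-1.13  0.22  0.17  1.78 -0.04  1.16 -0.24]
n 11 dist 0.2844
[[-0.022, -0.024, 0.861], [-0.023, 0.024, 0.861], [-0.023, 0.072, 0.858], [-0.024, 0.12, 0.853], [-0.024, 0.168, 0.845], [-0.024, 0.215, 0.834], [-0.025, 0.262, 0.821], [-0.025, 0.307, 0.805], [-0.025, 0.352, 0.786], [-0.025, 0.396, 0.765], [-0.025, 0.438, 0.742]]
[0.536 0.005 0.006]
```

>>> arm_command(delta_pos=[[-0.02,-0.025,0.86],[-0.02,0.025,0.86],[-0.02,0.07,0.86],[-0.02,0.12,0.85],[-0.02,0.17,0.845],[-0.02,0.215,0.835],[-0.02,0.26,0.82],[-0.02,0.31,0.805],[-0.02,0.35,0.785],[-0.02,0.395,0.765]], rotation=[[0.54,0,0],[0.54,0,0],[0.54,0,0],[0.54,0,0],[0.54,0,0],[0.54,0,0],[0.54,0,0],[0.54,0,0],[0.54,0,0],[0.54,0,0]])

```text
clock: 2.7
position: [0.4911, 0.1567, 0.3588]
tool_rot: [-0.548, 1.563, -2.03]
force: [0.4, 1.2, 0.9]
grip_width: 0.0855
```

```bash
python3 -c "
from h import *
plan([.503,.160,.30],.085)"
```

```text
2.7 [0.4911 0.1567 0.3588] w 0.0855 F [0.4 1.2 0.9]
[[-0.003  0.996  0.089]
 [-0.007  0.089 -0.996]
 [-1.    -0.004  0.007]]
[-0.78  0.25  0.44  1.74 -0.11  1.17 -0.22]
n 3 dist 0.0601
[[0.653, 0.137, -0.03], [0.653, 0.137, -0.028], [0.653, 0.136, -0.027]]
[0.012 0.021 0.013]
```

>>> arm_command(delta_pos=[[0.65,0.14,-0.03],[0.65,0.14,-0.03],[0.65,0.13,-0.03],[0.5,0,0],[0.3,0,0],[0,0,0]], rotation=[[0,0.02,0.01],[0,0.02,0.01],[0,0.02,0.01],[0,0,0],[0,0,0],[0,0,0]])

```text
clock: 3.3
position: [0.5066, 0.1497, 0.2739]
tool_rot: [0.902, 1.569, -0.602]
force: [-0.0, -0.1, 0.3]
grip_width: 0.0856
```

Run:
```python
from h import *
s,R=state(); p=s['position']
a=optics.grab_frame('top')[:,:,::-1];b=optics.grab_frame('side')[:,:,::-1]
cv2.imwrite('pics/n.png',np.hstack([cv2.resize(a[150:220,170:240],(400,400),interpolation=2),cv2.resize(b[85:175,205:295],(400,400),interpolation=2)]))
print([(proj('side',q)-[205,85])*400/90 for q in(p,p+[0,0,-.014],[.503,.16,.215])])
```

```text
3.3 [0.5066 0.1497 0.2739] w 0.0856 F [-0.  -0.1  0.3]
[[ 0.002  0.998  0.067]
 [-0.001  0.067 -0.998]
 [-1.     0.002  0.001]]
[-0.72  0.36  0.42  1.84 -0.17  0.98 -0.16]
[array([160.78359483, 188.00370392]), array([161.378953  , 203.69748783]), array([153.93151973, 246.29471291])]
```

View pics/n.png

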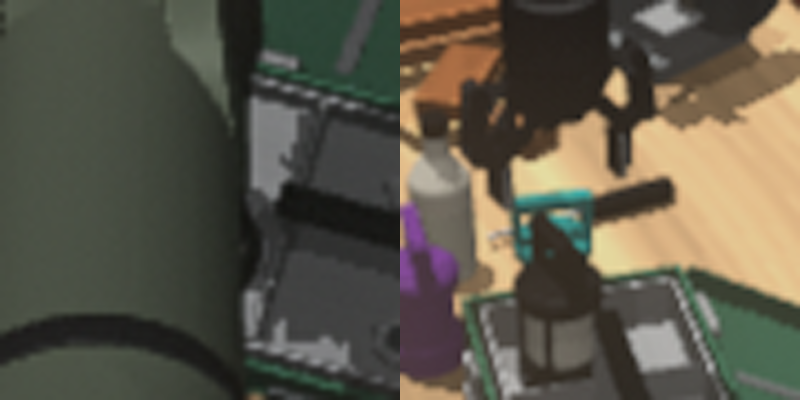

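Fingers are either side of the bar in the side view. The bar is at about (160,237) in the right half, against a prediction of (154,246) for its centre. I'll correct y by +10 mm and descend.

>>> arm_command(delta_pos=[[0.2,-0.05,-0.17],[0.3,-0.05,-0.17],[0.4,0,0],[0.4,0,0],[0.3,0,0],[0,0,0]], rotation=[[-0.1,0,0],[-0.07,0,0],[0,0,0],[0,0,0],[0,0,0],[0,0,0]])

```text
clock: 4.0
position: [0.5033, 0.1616, 0.2242]
tool_rot: [1.671, 1.566, 0.188]
force: [0.3, 0.9, -0.2]
grip_width: 0.0853
```

Run:
```python
from h import *
plan([.504,.16,.21],.082)
```

```text
4.0 [0.5033 0.1616 0.2242] w 0.0853 F [ 0.3  0.9 -0.2]
[[ 0.005  0.996  0.087]
 [ 0.001  0.087 -0.996]
 [-1.     0.005 -0.001]]
[-0.72  0.42  0.39  1.9  -0.2   0.86 -0.14]
n 1 dist 0.0143
[[0.473, 0.016, 0.057]]
[ 0.053 -0.005 -0.048]
```

>>> arm_command(delta_pos=[[0.25,0,0.03],[0.2,0,0.03],[0,0,0]], rotation=[[0,0,-0.05],[0,0,0],[0,0,0]])

```text
clock: 4.3
position: [0.5037, 0.1594, 0.2095]
tool_rot: [-1.884, 1.57, 2.916]
force: [-0.3, -1.0, 0.5]
grip_width: 0.0853
```

>>> arm_command(delta_pos=[[0,0,0],[0,0,0],[0,0,0],[0,0,0],[0,0,0],[0,0,0],[0,0,0],[0,0,0]], rotation=[[0,0,0],[0,0,0],[0,0,0],[0,0,0],[0,0,0],[0,0,0],[0,0,0],[0,0,0]], gripper=1, grip_force=50)

```text
clock: 5.1
position: [0.5042, 0.1594, 0.2102]
tool_rot: [2.394, 1.57, 0.91]
force: [-0.3, -0.4, -0.7]
grip_width: 0.0149
```

Run:
```python
from h import *
state()
b=optics.grab_frame('side')[:,:,::-1]
cv2.imwrite('pics/g.png',cv2.resize(b[105:185,205:305],(700,560),interpolation=2))
```

```text
5.1 [0.5042 0.1594 0.2102] w 0.0149 F [-0.3 -0.4 -0.7]
[[ 0.001  0.996  0.087]
 [ 0.001  0.087 -0.996]
 [-1.     0.001 -0.001]]
[-0.71  0.44  0.38  1.91 -0.22  0.84 -0.12]
```

View pics/g.png

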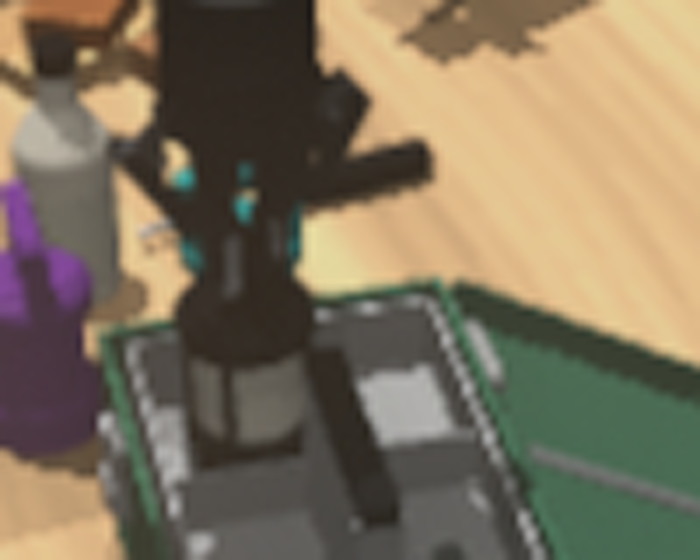

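The fingers stopped on the bar at 15 mm, with the lamp upright between them around (245,350). I'll lift straight up.

>>> arm_command(delta_pos=[[-0.2,0,0],[-0.4,0,0],[-0.6,0,0],[-0.8,0,0],[-0.8,0,0],[-0.8,0,0],[-0.8,0,0],[-0.6,0,0],[-0.3,0,0],[0,0,0]], rotation=[[0,0,0],[0,0,0],[0,0,0],[0,0,0],[0,0,0],[0,0,0],[0,0,0],[0,0,0],[0,0,0],[0,0,0]])

```text
clock: 6.15
position: [0.5027, 0.1579, 0.382]
tool_rot: [2.261, 1.57, 0.775]
force: [-0.3, 0.3, -4.5]
grip_width: 0.0152
```

Run:
```python
from h import *
plan([.468,-.215,.38],.0)
```

```text
6.15 [0.5027 0.1579 0.382 ] w 0.0152 F [-0.3  0.3 -4.5]
[[ 0.001  0.996  0.085]
 [ 0.001  0.085 -0.996]
 [-1.     0.001 -0.001]]
[-0.77  0.26  0.45  1.68 -0.12  1.23 -0.21]
n 14 dist 0.3745
[[0.004, -0.158, 0.878], [0.004, -0.152, 0.878], [0.004, -0.147, 0.879], [0.004, -0.142, 0.88], [0.004, -0.136, 0.881], [0.004, -0.131, 0.882], [0.004, -0.126, 0.883], [0.004, -0.12, 0.883], [0.005, -0.115, 0.884], [0.005, -0.11, 0.885], [0.005, -0.104, 0.885], [0.005, -0.099, 0.886], [0.005, -0.093, 0.887], [0.005, -0.088, 0.887]]
[ 0.058 -0.001 -0.001]
```

>>> arm_command(delta_pos=[[0,-0.05,0.3],[0,-0.1,0.6],[0,-0.13,0.85],[0,-0.13,0.85],[0,-0.13,0.85],[0,-0.13,0.85],[0,-0.13,0.85],[0,-0.13,0.85],[0,-0.13,0.85],[0,-0.13,0.85]], rotation=[[0.06,0,0],[0.06,0,0],[0.06,0,0],[0.06,0,0],[0.06,0,0],[0.06,0,0],[0.06,0,0],[0.06,0,0],[0.06,0,0],[0.06,0,0]])

```text
clock: 7.15
position: [0.4704, -0.0935, 0.3752]
tool_rot: [-1.3, 1.559, -2.857]
force: [-0.7, 0.4, -3.7]
grip_width: 0.015
```

>>> arm_command(delta_pos=[[0,-0.1,0.85],[0,-0.1,0.85],[0,-0.1,0.85],[0,-0.1,0.85],[0,-0.05,0.5],[0,0,0.2],[0,0,0]], rotation=[[0.06,0,0],[0.06,0,0],[0.06,0,0],[0.06,0,0],[0.06,0,0],[0,0,0],[0,0,0]])

```text
clock: 7.85
position: [0.4452, -0.2325, 0.3715]
tool_rot: [-1.376, 1.551, -2.982]
force: [-0.5, 0.6, -3.8]
grip_width: 0.015
```

Run:
```python
from h import *
plan([.468,-.215,.15],.0)
```

```text
7.85 [ 0.4452 -0.2325  0.3715] w 0.015 F [-0.5  0.6 -3.8]
[[-0.019  0.999 -0.035]
 [-0.003 -0.035 -0.999]
 [-1.    -0.019  0.004]]
[-0.19  0.25  0.69  1.75 -0.16  1.21  0.5 ]
n 9 dist 0.2234
[[0.818, 0.098, -0.071], [0.819, 0.096, -0.07], [0.819, 0.095, -0.069], [0.819, 0.093, -0.069], [0.819, 0.092, -0.068], [0.82, 0.091, -0.067], [0.82, 0.089, -0.067], [0.82, 0.088, -0.066], [0.82, 0.086, -0.065]]
[-0.037  0.004  0.02 ]
```

>>> arm_command(delta_pos=[[0.3,0.09,-0.07],[0.6,0.09,-0.07],[0.8,0.09,-0.07],[0.8,0.09,-0.07],[0.8,0.09,-0.07],[0.8,0.09,-0.07],[0.8,0.0,0],[0.8,0,0],[0.4,0,0],[0,0,0]], rotation=[[-0.04,0,0.03],[-0.04,0,0.03],[-0.04,0,0.03],[-0.04,0,0.03],[-0.04,0,0.03],[-0.04,0,0.03],[0,0,0],[0,0,0],[0,0,0],[0,0,0]])

```text
clock: 8.85
position: [0.4612, -0.209, 0.1749]
tool_rot: [-1.921, 1.569, 2.797]
force: [-0.3, 0.1, -3.4]
grip_width: 0.0152
```

Run:
```python
from h import *
plan([.465,-.215,.131],.0)
```

```text
8.85 [ 0.4612 -0.209   0.1749] w 0.0152 F [-0.3  0.1 -3.4]
[[-0.002  1.     0.006]
 [ 0.001  0.006 -1.   ]
 [-1.    -0.002 -0.001]]
[-0.09  0.49  0.54  2.   -0.37  0.75  0.67]
n 2 dist 0.0445
[[0.732, 0.064, 0.101], [0.732, 0.063, 0.101]]
[ 0.027 -0.003  0.009]
```

>>> arm_command(delta_pos=[[0.4,0,0.05],[0.4,0,0.05],[0.2,0,0],[0.1,0,0],[0.0,0,0]], rotation=[[0,0,0],[0,0,0],[0,0,0],[0,0,0],[0,0,0]])

```text
clock: 9.35
position: [0.462, -0.2109, 0.1398]
tool_rot: [-2.51, 1.57, 2.21]
force: [0.6, -0.1, -3.1]
grip_width: 0.0153
```

>>> arm_command(delta_pos=[[0.05,0,0],[0.05,0,0],[0,0,0]], rotation=[[0,0,0],[0,0,0],[0,0,0]])

```text
clock: 9.65
position: [0.4624, -0.2111, 0.1373]
tool_rot: [2.024, 1.57, 0.461]
force: [-0.5, -0.1, -3.8]
grip_width: 0.0149
```

>>> arm_command(delta_pos=[[0.1,0,0],[0.05,0,0],[0,0,0]], rotation=[[0,0,0],[0,0,0],[0,0,0]])

```text
clock: 9.95
position: [0.4626, -0.2111, 0.1327]
tool_rot: [1.808, 1.569, 0.245]
force: [-0.2, 0.0, -4.1]
grip_width: 0.015
```

>>> arm_command(delta_pos=[[0.05,0,0],[0.05,0,0],[0,0,0]], rotation=[[0,0,0],[0,0,0],[0,0,0]])

```text
clock: 10.25
position: [0.4645, -0.2119, 0.1309]
tool_rot: [1.381, 1.565, -0.181]
force: [-1.0, -0.4, -2.7]
grip_width: 0.0153
```

>>> arm_command(delta_pos=[[0.05,0,0],[0.0,0,0]], rotation=[[0,0,0],[0,0,0]])

```text
clock: 10.45
position: [0.4662, -0.2125, 0.1307]
tool_rot: [1.365, 1.561, -0.198]
force: [-1.0, -0.4, -3.3]
grip_width: 0.0151
```

Run:
```python
from h import *
s,R=state(); print(s['moment'])
```

```text
10.45 [ 0.4662 -0.2125  0.1307] w 0.0151 F [-1.  -0.4 -3.3]
[[ 0.01   1.     0.008]
 [-0.002  0.008 -1.   ]
 [-1.     0.01   0.002]]
[-0.04  0.56  0.48  2.02 -0.43  0.65  0.73]
[0.08463457 0.11899526 0.05590823]
```

The lamp has touched down: there is a slight tilt and x reaction at the expected height. I'll release it.

>>> arm_command(delta_pos=[[0,0,0],[0,0,0],[0,0,0],[0,0,0],[0,0,0],[0,0,0]], rotation=[[0,0,0],[0,0,0],[0,0,0],[0,0,0],[0,0,0],[0,0,0]], gripper=-0.2)

```text
clock: 11.05
position: [0.4661, -0.2126, 0.1306]
tool_rot: [1.356, 1.561, -0.207]
force: [0.4, 0.0, 0.4]
grip_width: 0.0511
```

>>> arm_command(delta_pos=[[-0.3,0,0],[-0.6,0,0],[-0.8,0,0],[-0.8,0,0],[-0.8,0,0],[-0.8,0,0],[-0.8,0,0],[-0.6,0,0],[-0.3,0,0],[0,0,0]], rotation=[[0,0,0],[0,0,0],[0,0,0],[0,0,0],[0,0,0],[0,0,0],[0,0,0],[0,0,0],[0,0,0],[0,0,0]])

```text
clock: 12.05
position: [0.4627, -0.2131, 0.3161]
tool_rot: [1.337, 1.561, -0.229]
force: [-0.2, 0.1, -0.4]
grip_width: 0.0511
```

Run:
```python
from h import *
plan([.5115,.051,.30],-.161)
crop('side',170,100,250,190,3.1,'s2.png')
```

```text
12.05 [ 0.4627 -0.2131  0.3161] w 0.0511 F [-0.2  0.1 -0.4]
[[ 0.01   1.     0.005]
 [-0.002  0.005 -1.   ]
 [-1.     0.01   0.002]]
[-0.2   0.3   0.66  1.84 -0.21  1.06  0.55]
n 10 dist 0.2691
[[0.053, 0.167, -0.88], [0.053, 0.152, -0.882], [0.053, 0.137, -0.885], [0.053, 0.123, -0.887], [0.053, 0.108, -0.889], [0.053, 0.093, -0.89], [0.053, 0.079, -0.892], [0.053, 0.064, -0.893], [0.054, 0.049, -0.894], [0.054, 0.034, -0.895]]
[ 0.158  0.001 -0.009]
```

View pics/s2.png

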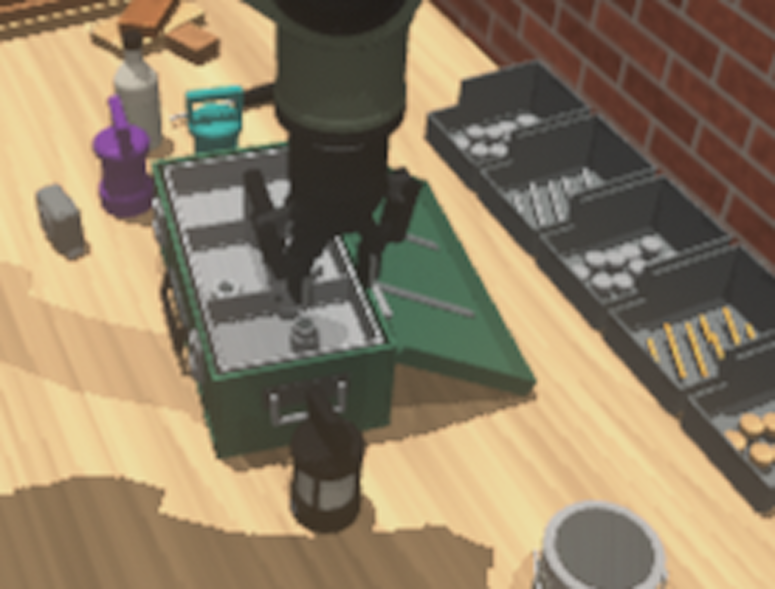

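The side view shows the lamp standing upright at (325,475) on the bench, clear of the box, with the tray still seated and the nuts and socket in it. Next is the tray. I'll aim about 8 mm towards the socket end for balance.

>>> arm_command(delta_pos=[[0,0.16,-0.88],[0,0.15,-0.88],[0,0.14,-0.88],[0,0.12,-0.88],[0,0.11,-0.88],[0,0.09,-0.88],[0,0.08,-0.88],[0,0.06,-0.85],[0,0.04,-0.4],[0,0,0]], rotation=[[0.16,0,-0.01],[0.16,0,-0.01],[0.16,0,-0.01],[0.16,0,-0.01],[0.16,0,-0.01],[0.16,0,-0.01],[0.16,0,-0.01],[0.16,0,-0.01],[0.16,0,-0.01],[0,0,0]], gripper=-1)

```text
clock: 13.1
position: [0.5014, 0.0158, 0.3049]
tool_rot: [-1.142, 1.555, -2.868]
force: [0.4, -0.0, -0.5]
grip_width: 0.0849
```

Run:
```python
from h import *
plan([.510,.042,.22],-.161)
```

```text
13.1 [0.5014 0.0158 0.3049] w 0.0849 F [ 0.4 -0.  -0.5]
[[-0.015  0.988 -0.154]
 [-0.004 -0.154 -0.988]
 [-1.    -0.014  0.007]]
[-0.63  0.31  0.61  1.86 -0.2   1.06 -0.1 ]
n 4 dist 0.0893
[[0.705, 0.047, -0.232], [0.706, 0.044, -0.231], [0.706, 0.042, -0.229], [0.707, 0.039, -0.228]]
[0.015 0.016 0.034]
```

>>> arm_command(delta_pos=[[0.4,0.04,-0.23],[0.7,0.04,-0.23],[0.7,0.04,-0.23],[0.6,0.04,-0.2],[0.2,0,0],[0,0,0]], rotation=[[0.01,0.02,0.03],[0.01,0.02,0.03],[0.01,0.02,0.03],[0.01,0.02,0.03],[0,0,0],[0,0,0]])

```text
clock: 13.7
position: [0.5076, 0.0366, 0.2212]
tool_rot: [-1.238, 1.566, -2.969]
force: [-0.1, -0.8, -0.1]
grip_width: 0.0855
```

Run:
```python
from h import *
plan([.510,.042,.17],-.161)
crop('side',200,110,120,90,6,'s3.png')
```

```text
13.7 [0.5076 0.0366 0.2212] w 0.0855 F [-0.1 -0.8 -0.1]
[[-0.005  0.987 -0.159]
 [-0.001 -0.159 -0.987]
 [-1.    -0.005  0.002]]
[-0.6   0.42  0.55  1.94 -0.29  0.86 -0.06]
n 2 dist 0.0515
[[0.853, 0.03, -0.097], [0.853, 0.028, -0.096]]
[0.004 0.008 0.024]
```

View pics/s3.png

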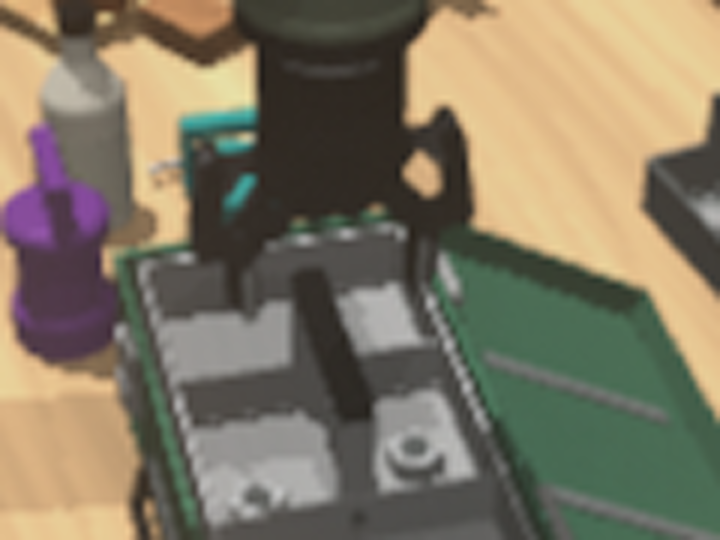

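The fingers, at (240,290) and (420,270), straddle the bar, which runs from (310,275) to (355,415). I'll descend and close.

>>> arm_command(delta_pos=[[0.4,0.03,-0.08],[0.6,0.03,-0.08],[0.45,0,0],[0.2,0,0],[0,0,0]], rotation=[[0,0,0.02],[0,0,0.02],[0,0,0],[0,0,0],[0,0,0]])

```text
clock: 14.25
position: [0.5117, 0.0402, 0.1715]
tool_rot: [1.647, 1.567, -0.084]
force: [-0.5, -0.3, 0.0]
grip_width: 0.0853
```

>>> arm_command(delta_pos=[[0,0,0],[0,0,0],[0,0,0],[0,0,0],[0,0,0],[0,0,0],[0,0,0],[0,0,0]], rotation=[[0,0,0],[0,0,0],[0,0,0],[0,0,0],[0,0,0],[0,0,0],[0,0,0],[0,0,0]], gripper=1, grip_force=110)

```text
clock: 15.05
position: [0.5123, 0.0402, 0.1735]
tool_rot: [1.834, 1.564, 0.102]
force: [-0.2, -0.5, -0.7]
grip_width: 0.0179
```

Run:
```python
from h import *
s,R=plan([.510,.042,.17],-.161) or state(); print(s['moment'])
```

```text
15.05 [0.5123 0.0402 0.1735] w 0.0179 F [-0.2 -0.5 -0.7]
[[ 0.007  0.987 -0.161]
 [ 0.001 -0.161 -0.987]
 [-1.     0.006 -0.002]]
[-0.57  0.49  0.51  1.98 -0.35  0.74 -0.02]
n 1 dist 0.0046
[[0.116, -0.086, -0.047]]
[-0.003 -0.016 -0.061]
15.05 [0.5123 0.0402 0.1735] w 0.0179 F [-0.2 -0.5 -0.7]
[[ 0.007  0.987 -0.161]
 [ 0.001 -0.161 -0.987]
 [-1.     0.006 -0.002]]
[-0.57  0.49  0.51  1.98 -0.35  0.74 -0.02]
[ 0.00077065  0.01230392 -0.03597572]
```

>>> arm_command(delta_pos=[[-0.15,0,0],[-0.25,0,0],[-0.3,0,0],[-0.2,0,0],[0,0,0]], rotation=[[0,0,0],[0,0,0],[0,0,0],[0,0,0],[0,0,0]])

```text
clock: 15.55
position: [0.5118, 0.0401, 0.2028]
tool_rot: [1.796, 1.565, 0.064]
force: [0.2, -0.4, -5.8]
grip_width: 0.018
```

Run:
```python
from h import *
s,R=state(); print(s['moment'])
```

```text
15.55 [0.5118 0.0401 0.2028] w 0.018 F [ 0.2 -0.4 -5.8]
[[ 0.006  0.987 -0.161]
 [ 0.    -0.161 -0.987]
 [-1.     0.006 -0.001]]
[-0.59  0.45  0.54  1.96 -0.31  0.81 -0.05]
[ 0.0511087   0.03594651 -0.06013639]
```

>>> arm_command(delta_pos=[[-0.25,0,0],[-0.45,0,0],[-0.6,0,0],[-0.6,0,0],[-0.6,0,0],[-0.5,0,0],[-0.3,0,0],[-0.1,0,0],[0,0,0]], rotation=[[0,0,0],[0,0,0],[0,0,0],[0,0,0],[0,0,0],[0,0,0],[0,0,0],[0,0,0],[0,0,0]])

```text
clock: 16.45
position: [0.51, 0.0396, 0.3105]
tool_rot: [1.747, 1.567, 0.014]
force: [-0.3, 0.1, -5.9]
grip_width: 0.0177
```

Run:
```python
from h import *
s,R=state(); print(s['moment'])
crop('side',170,60,220,200,3,'s4.png');
```

```text
16.45 [0.51   0.0396 0.3105] w 0.0177 F [-0.3  0.1 -5.9]
[[ 0.004  0.987 -0.161]
 [ 0.    -0.161 -0.987]
 [-1.     0.004 -0.001]]
[-0.67  0.31  0.61  1.84 -0.2   1.05 -0.14]
[0.0768962  0.01019938 0.04817471]
```

View pics/s4.png

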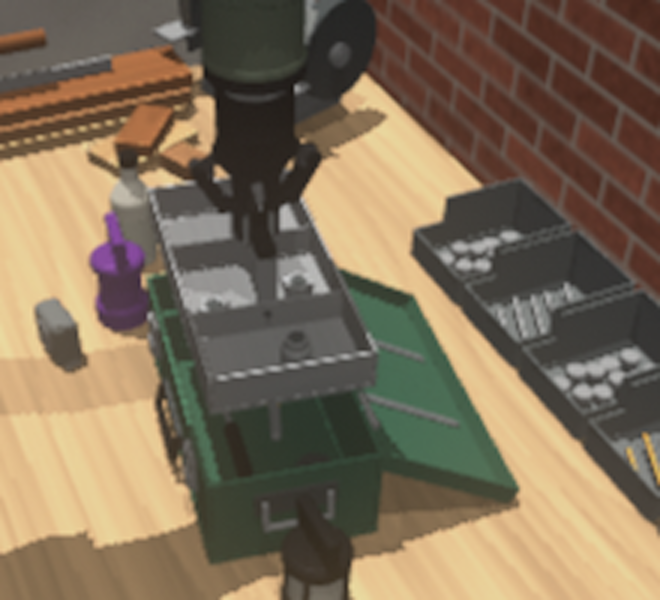

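The tray is up and over the box, with both nuts and the socket in it. I'll check that it is level from the rim corners at (215,380), (375,352) and (152,190), while holding still.

>>> arm_command(delta_pos=[[0,0,0],[0,0,0],[0,0,0],[0,0,0],[0,0,0],[0,0,0],[0,0,0],[0,0,0],[0,0,0],[0,0,0]], rotation=[[0,0,0],[0,0,0],[0,0,0],[0,0,0],[0,0,0],[0,0,0],[0,0,0],[0,0,0],[0,0,0],[0,0,0]])

```text
clock: 17.5
position: [0.5092, 0.0394, 0.3082]
tool_rot: [0.597, 1.569, -1.136]
force: [-0.3, -0.4, -4.6]
grip_width: 0.0181
```

Run:
```python
from h import *
s,R=state(); print(s['moment'],s['qd'].round(3))
ex=np.array([.987,-.161,0]);ey=np.array([.161,.987,0]);c=np.array([.5095,.0475,.257])
for a,b in((-.084,-.168),(.084,-.168),(-.084,.168)):
    P=c+a*ex+b*ey; print('pred',((proj('side',P)-[170,60])*3+1).round(1), 'per 10mm up',((proj('side',P+[0,0,.01])-proj('side',P))*3).round(1))
A=ray('side',un(170,60,3,215,380),.257);B=ray('side',un(170,60,3,375,352),.257);C=ray('side',un(170,60,3,152,190),.257)
print(np.linalg.norm(A-B),np.linalg.norm(A-C),A,B,C)
```

```text
17.5 [0.5092 0.0394 0.3082] w 0.0181 F [-0.3 -0.4 -4.6]
[[ 0.001  0.987 -0.162]
 [-0.001 -0.162 -0.987]
 [-1.     0.001  0.001]]
[-0.67  0.31  0.61  1.84 -0.2   1.05 -0.14]
[-0.05765499  0.11746611 -0.02097414] [ 0.     0.    -0.     0.    -0.001 -0.002  0.002]
pred [210.3 385.8] per 10mm up [-0.4 -7.9]
pred [381.2 355.7] per 10mm up [ 0.7 -7.8]
pred [146.8 190.9] per 10mm up [-0.6 -7.4]
0.1579526473352629 0.329621975882364 [ 0.40655093 -0.09914337  0.257     ] [ 0.56243465 -0.12462481  0.257     ] [0.45970463 0.22616469 0.257     ]
```

>>> arm_command(delta_pos=[[0,0,0],[0,0,0],[0,0,0],[0,0,0],[0,0,0],[0,0,0]], rotation=[[0,0,0],[0,0,0],[0,0,0],[0,0,0],[0,0,0],[0,0,0]])

```text
clock: 18.1
position: [0.5092, 0.0394, 0.3082]
tool_rot: [0.657, 1.569, -1.076]
force: [-0.5, 0.4, -5.8]
grip_width: 0.0177
```

```bash
python3 -c "
from h import *
state(); print(bot.job_done())"
```

```text
18.1 [0.5092 0.0394 0.3082] w 0.0177 F [-0.5  0.4 -5.8]
[[ 0.001  0.987 -0.162]
 [-0.001 -0.162 -0.987]
 [-1.     0.001  0.001]]
[-0.67  0.31  0.61  1.84 -0.2   1.05 -0.14]
the job is handed in; nothing more can be done
None
```

I lifted the lamp out by its handle and stood it on the bench off the box's −y end, about 0.27 m from the box's middle. I then lifted the tray straight up and handed the job in while holding it over the box, at 18.1 s.

- **Tray:** from how far it was lifted, its underside is about 85 mm above the rim. The rim corners seen from the side suggest a tilt of about 0.015 rad or less. It sank about 2 mm in the first second of holding, then stayed still.
- **Grip:** the fingers are closed on the bar at 18 mm, carrying about 6 N.
- **Contents and lamp:** the side picture showed both nuts and the socket in the tray. The lamp stood upright and let go after release; the last picture shows only its upper part.
- **Not measured:** I did not measure whether the bystanders moved. Those in the side pictures looked undisturbed, but the last picture leaves out the plane and the tin. No unexpected contact force showed in the readings.
- **Disagreements:** the observed rim corners were 1 to 6 pixels off the predicted ones, probably because I picked inner rather than outer edges. The lamp tilted the tool about 0.01 rad on touchdown, before I let go.

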